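# Push a bearing up its gutter to the stop

### The arm

A 6-joint arm with a two-finger parallel gripper is mounted at the origin on the work surface. World frame = base frame: x ahead of the robot, y to its left, z up, the work surface at z = 0. Lengths are in mm, angles in rad, forces in N, time in s.
With the tool pointing down it reaches from about 275 to 750 mm from the base axis. Payload 10.2 kg.
Tool frame: the origin (TCP) lies midway between the tips of the shut fingers; the grasp point (between the pads) lies 19 mm behind it; z points along the fingers, y is the line along which they close (so a half turn about z gives the same grasp; the last joint's range is limited). The gripper opens to 85 mm and grips with 20 to 120 N. Pads are 22 mm wide; open, the fingers measure 114 mm over their backs; the gripper's body (76 mm by 85 mm) begins 54 mm behind the grasp point. The pads swing forward as they close: fully open they stand 13 mm farther back than shut.
Start: joints at [-1.346, 0.313, 1.498, -0, 1.331, -0.223], TCP at [227.305, -473.248, 231.294] pointing down, gripper open.
Joint ranges: [-2.94, 2.94], [-0.97, 2.17], [0.19, 2.56], [-1.23, 4.37], [0.02, 3.11], [-2.88, 2.88]. Speed limits (rad/s): [2.39, 2.39, 3.01, 3.14, 3.14, 3.14].

### API

Orientations are given as a unit quaternion [w, x, y, z].
In Python, from rig import ctrl gives the robot as it stands.
- The arm moves only by the tool send_rows, never from a script. Its argument "targets" is a list of rows, each an object with "offset": the shift along the world's x, y, z in cm, a list of three; "spin": the turn about the world's z in rad. A call has 1 to 8 rows; each row is the pose to reach, as a shift and turn from the pose commanded when the call began; what a row does not reach only later rows make up. A row lasts 1/12 s, in which the tool goes at most 41.7 mm and 7.16 degrees, less where a joint would pass 70% of its speed; a pose out of reach is approached as far as the arm can. A call with a gripper value outside its range is refused whole. "grip" is the opening, from 0 (shut) to 1 (fully open), set as the call begins (left out, the last holds). The fingers move at their own pace and stop on an object; "squeeze" is the grip in N (left out, the last holds). Time passes only in rows, so rows that repeat a pose let the fingers close. It gives the time, the measured TCP pose, the force, the opening and the grip force at its end, in the units of the state.
- ctrl.sense(): the state, without advancing time (a new reading comes with each control period).
- ctrl.capture(name): name is "scene" or "side" or "wrist"; returns (picture, depth): 384x512x3 uint8, red, green, blue; 384x512 float32, mm along the optical axis (not along the pixel's ray), 0 where there is no reading.
- ctrl.calibration(name): a dict with "fx", "fy", "cx", "cy" (pixels), "view" (4x4, takes a point from world to camera coordinates); the wrist camera has in their place "mount" (4x4, takes a point from camera to tool coordinates, whose origin is the TCP and whose axes are the flange's). Camera axes: x right, y down, z forward; pixel columns grow to the right and rows downward; lengths in mm; the calibration is good to about 2 mm. The wrist camera is an equidistant fisheye: a pixel r from the principal point sees the ray r / f radians off the axis. A picture is of the moment at which its call begins: read the wrist's pose just before it. calibration takes no time and is no camera call.
- ctrl.finish_job(): hands the job in; it is judged then, once.
Trained networks look in the newest picture that a camera, given by its name, has taken for a name from the list of things; names that differ only in an ending like _2 or _b are one class to them, and where a whole thing is asked for, a point or a joint stands for the part that bears it (a point fixed in the world has none). Each returns a list of dicts, best first, with "conf" (0 to 1); they miss things now and then, are a little off and sometimes report something else, mostly with a low value. They report only what shows in the picture. A call takes as long as a camera call. They do not tell look-alikes from the thing itself.
- ctrl.search_frame(camera, query): "box" ([left, top, right, bottom] in pixels, round what is visible of it).
- ctrl.place_of(camera, query): "uv" ([column, row] in pixels: a listed point, or the origin of a listed thing).
The state is a dict: "time_s": time; "joints": joint angles; "dq": joint speeds; "tau": joint torques, N m; "eef_pos": TCP position; "ee_rot": TCP orientation; "force": force on the tool from outside, world axes, zero at the start; "wrist_torque": the same for the moment, N m; "grip_width": opening from 0.0 (shut) to 1.0 (fully open); "grip_force": force on a finger pad.
Only numpy, scipy, OpenCV 4.12 (cv2) and the standard library are available. Lean on these libraries where they do the work, as an engineer would, in place of code of your own. Each camera call takes 0.05 s, during which the arm holds its last target. There are 200 camera calls.

### The job

Using only a fingertip or the outside of the fingers, gently push the standing bearing up the sloped blue gutter, over the crest, and leave it resting against the orange stop so that it cannot roll back. Push it all the way rather than flicking it, do not grip or lift it, and leave the other things on the bench where they are.

Things in the scene. Friction and masses are not known exactly. Their poses are not given: they have to be found in the camera images.
- gutter: Fixed gutter: steel floor, blue walls, dark base plate (235 x 60 mm); it may point any way. Origin: centre, underside, at bench height. x: level, uphill towards the orange stop; y across; z up. Inner width 25 mm; walls 4 mm thick, 12 mm above the floor, so most of the bearing shows above them. A lip 6 mm above the floor closes the low end (x -110 to -105 mm). Smooth steel, nothing on it moves.
- ramp (a point): Point on the floor's centre line at the low end: gutter x = -110 mm, 14 mm above the bench. From here the floor rises straight at 6 degrees. The point's x axis runs up the slope, y across, z square to the floor; the bearing's centre is 23.5 mm from the floor along this z while it rolls on the slope.
- crest (a point): Point on the floor's centre line at its highest place, the crest: gutter x = +50 mm, 31 mm above the bench. Beyond it the floor dips at 10 degrees to 21 mm above the bench at the stop; this dip keeps the bearing from rolling back.
- stop (a point): Centre of the orange stop's face: gutter x = +108 mm, 41 mm above the bench, 20 mm above the floor there. The stop is 12 mm thick (gutter x 108 to 120 mm), 45 mm wide, its top 56 mm above the bench.
- bearing: The part to move: sealed steel bearing with red seals, 47 mm diameter, 21 mm wide, about 0.15 kg, standing on its rim, axle across the gutter. Origin at its centre; y is the axle, x and z turn as it rolls. Starts against the low lip, centre at gutter x = -92 mm; rolls back there if let go before the crest. Seated at the stop its centre is at gutter x = +84.5 mm, 50 mm above the bench.
- spare: A bystander: thinner bearing of the same look lying flat on the bench, 47 mm in diameter, 14 mm thick. Origin: centre of its underside.
- tin: A bystander: small round tin with a yellow label, 52 mm in diameter, 55 mm high, standing on the bench. Origin: centre of its underside.
- flange: A bystander: black plastic flange, 62 mm disc with a 36 mm boss, 26 mm high, lying on the bench. Origin: centre of its underside.
Mind the look-alikes: they are no part of the job. Leave any yellow look-alike of the bearing alone.

How it is judged:
By the outcome, as a careful person would: the job done as asked, in the order asked, and still so for the second after the job is handed in, with the robot touching nothing.
It also fails if it takes over 42 s, if anything falls off the work surface, if the arm or the gripper's body presses on something with over 40 N, if the wrist force passes 120 N, or if a joint passes its speed limit or range.

## Working session

There is one attempt and no reset: what is moved stays moved. The work goes in short steps, Python scripts to look and compute and a tool call to move; the robot and the scene stay as the last step left them, time stands still between calls to the robot, and variables do not carry over. Pictures are saved under pics/ and viewed, at most 10 in all, crops included, and the job is handed in when it is done.

Besides the shell and the picture viewer there is one more tool, called after "Request:" as name(argument=value, ...) on one line, values as JSON. send_rows: Moves the arm, as the interface text tells. Its arguments: {"type":"object","properties":{"targets":{"type":"array"},"grip":{"type":"number"},"squeeze":{"type":"number"}},"required":["targets"]}

```bash
mkdir -p pics; cat > h.py <<'E'
import numpy as np, cv2
from rig import ctrl
def world(cam,uv,d):
    c=ctrl.calibration(cam); p=np.array([(uv[0]-c['cx'])/c['fx']*d,(uv[1]-c['cy'])/c['fy']*d,d,1])
    return (np.linalg.inv(np.array(c['view']))@p)[:3]
def onz(cam,uv,z):
    a=world(cam,uv,1.);b=world(cam,uv,1000.); return a+(b-a)*(z-a[2])/(b[2]-a[2])
def pix(cam,P):
    c=ctrl.calibration(cam); q=np.array(c['view'])@np.append(P,1); return [c['fx']*q[0]/q[2]+c['cx'],c['fy']*q[1]/q[2]+c['cy']]
E
python3 - <<'E'
from h import *
ims=[]
for cam in('scene','side'):
    im,d=ctrl.capture(cam); np.save(f'pics/{cam}_d.npy',d); np.save(f'pics/{cam}.npy',im)
    cv2.imwrite(f'pics/{cam}0.png',im[:,:,::-1])
    for n,z in(('ramp',14),('crest',31),('stop',41),('gutter',0),('bearing',38),('tin',0),('spare',0),('flange',0)):
        for r in ctrl.place_of(cam,n)[:2]:
            print(cam,n,round(r['conf'],2),np.round(r['uv']),np.round(onz(cam,r['uv'],z),1))
print(ctrl.sense())
E
```

```text
scene ramp 0.67 [184. 224.] [577.  -43.7  14. ]
scene ramp 0.65 [244. 248.] [675.6  -5.5  14. ]
scene crest 0.66 [160. 201.] [525.3 -52.1  31. ]
scene stop 0.79 [126. 181.] [460.3 -73.9  41. ]
scene gutter 0.81 [186. 225.] [570.3 -38.6   0. ]
scene gutter 0.3 [257. 199.] [604.5  85.6   0. ]
scene bearing 0.82 [233. 232.] [655.9  -9.4  38. ]
scene bearing 0.74 [267. 303.] [774.1 -50.6  38. ]
scene tin 0.62 [180. 175.] [467.4  21.7   0. ]
scene spare 0.87 [156. 290.] [ 640.8 -139.4    0. ]
scene flange 0.79 [260. 200.] [608.9  87.    0. ]
side crest 0.96 [233. 254.] [520.6 -56.6  31. ]
side crest 0.27 [290. 212.] [665.    3.7  31. ]
side stop 0.97 [200. 270.] [460.5 -78.4  41. ]
side stop 0.74 [330. 277.] [ 603.8 -178.2   41. ]
side gutter 0.79 [254. 258.] [562.3 -43.5   0. ]
side gutter 0.63 [289. 209.] [698.8  55.8   0. ]
side bearing 0.85 [354. 215.] [745.1 -72.5  38. ]
side bearing 0.82 [289. 213.] [654.5  -8.   38. ]
side tin 0.77 [185. 251.] [472.7  30.3   0. ]
side spare 0.59 [329. 276.] [ 637.4 -139.1    0. ]
side spare 0.44 [259. 260.] [566.4 -52.8   0. ]
side flange 0.78 [240. 212.] [609.7  98.2   0. ]
{'time_s': 0.9, 'joints': array([-1.34643165e+00,  3.12919050e-01,  1.49769985e+00,  1.16241488e-05,
        1.33095910e+00, -2.23406793e-01]), 'dq': array([ 1.30114200e-03,  1.61151696e-04,  4.57343952e-04, -1.35156360e-03,
       -8.37623980e-06, -1.34002958e-03]), 'tau': array([-1.81248342e-04, -4.12158108e+01, -2.59899831e+01, -7.93741128e-05,
        5.12622137e-04, -6.35976136e-06]), 'eef_pos': array([ 227.29526208, -473.26526954,  231.28447779]), 'ee_rot': array([7.32268371e-06, 9.75042408e-01, 2.22018697e-01, 5.64923128e-06]), 'force': array([-0.40263078, -0.77566684, -0.4181544 ]), 'wrist_torque': array([-0.00536058,  0.01007915,  0.03704409]), 'grip_force': 0.0, 'grip_width': 0.9981030968485866}
```

View pics/scene0.png

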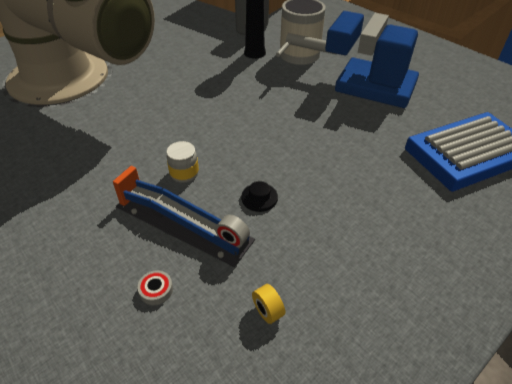

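View pics/side0.png

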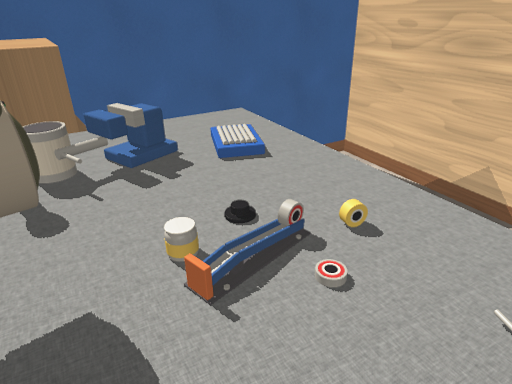

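The scene picture shows the bearing at (233,232) on the low end of the gutter and the orange stop at (126,181). The yellow look-alike is at (268,303), and the tin and flange are behind the gutter. The side view agrees: bearing (291,213), stop (200,275). Uphill points towards the robot, at about -161°. I'll move above the low end with the gripper shut.

Request:
send_rows(targets=[{"offset": [46.8, 47.8, -8], "spin": -0.12}, {"offset": [46.8, 47.8, -8], "spin": -0.12}, {"offset": [46.8, 47.8, -8], "spin": -0.12}, {"offset": [46.8, 47.8, -8], "spin": -0.12}, {"offset": [46.8, 47.8, -8], "spin": -0.12}, {"offset": [46.8, 47.8, -8], "spin": -0.12}, {"offset": [46.8, 47.8, -8], "spin": -0.12}, {"offset": [46.8, 47.8, -8], "spin": -0.12}], grip=0)

```text
time_s: 1.57
eef_pos: [458.9, -236.2, 191.9]
ee_rot: [0.0, 0.987, 0.163, 0.0]
force: [-0.3, -1.0, 0.5]
grip_width: 0.001
grip_force: 0.0
```

```bash
python3 - <<'E'
from h import *
# orange stop and red/steel geometry from first pictures
for cam in('scene','side'):
    im=np.load(f'pics/{cam}.npy');d=np.load(f'pics/{cam}_d.npy')
    hsv=cv2.cvtColor(im,cv2.COLOR_RGB2HSV)
    m=cv2.inRange(hsv,(5,170,90),(16,255,255))
    n,l,s,c=cv2.connectedComponentsWithStats(m); k=1+np.argmax(s[1:,4])
    v,u=np.nonzero((l==k)&(d>0)); P=np.array([world(cam,(a,b),d[b,a]) for a,b in zip(u,v)])
    print(cam,'stop px',len(P),'mean',P.mean(0).round(1),'lo',np.percentile(P,3,axis=0).round(1),'hi',np.percentile(P,97,axis=0).round(1))
    t=P[P[:,2]>50]; print(' upper',t.mean(0).round(1))
    # blue walls line
    m=cv2.inRange(hsv,(100,120,30),(125,255,255))
    v,u=np.nonzero((m>0)&(d>0)); P=np.array([world(cam,(a,b),d[b,a]) for a,b in zip(u,v)])
    g=P[(P[:,0]>440)&(P[:,0]<700)&(abs(P[:,1]+41-(P[:,0]-563)*.343)<30)&(P[:,2]>8)&(P[:,2]<60)]
    L=cv2.fitLine(g[:,:2].astype(np.float32),cv2.DIST_HUBER,0,.01,.01).ravel()
    print(' walls',len(g),L.round(3),'ang',np.arctan2(L[1]/L[0],1).round(3))
E
```

```text
scene stop px 234 mean [462.5 -79.5  47.8] lo [452.2 -94.6  12.4] hi [470.3 -53.5  57.2]
 upper [461.  -74.3  55.2]Traceback (most recent call last):
  File "<stdin>", line 13, in <module>
  File "h.py", line 4, in world
    c=ctrl.calibration(cam); p=np.array([(uv[0]-c['cx'])/c['fx']*d,(uv[1]-c['cy'])/c['fy']*d,d,1])
ValueError: time passes only in moves, steps and waits
```

Request:
send_rows(targets=[{"offset": [23.6, 24, -4]}, {"offset": [23.6, 24, -4]}, {"offset": [23.6, 24, -4]}, {"offset": [23.6, 24, -4]}, {"offset": [23.6, 24, -4]}, {"offset": [23.6, 24, -4]}, {"offset": [23.6, 24, -4]}, {"offset": [23.6, 24, -4]}])

```text
invalid input
```

Request:
send_rows(targets=[{"offset": [0, 0, 0]}, {"offset": [0, 0, 0]}])

```text
invalid input
```

```bash
python3 - <<'E'
from h import *
from scipy.spatial.transform import Rotation as R
s=ctrl.sense(); print(s['time_s'],s['eef_pos'],s['ee_rot'],s['force'])
c=ctrl.calibration('wrist'); M=np.array(c['mount'])
im,d=ctrl.capture('wrist'); cv2.imwrite('pics/w1.png',im[:,:,::-1])
q=s['ee_rot']; Rt=R.from_quat([q[1],q[2],q[3],q[0]]).as_matrix()
f=c['fx']
def ray(uv,z):
    x,y=(uv[0]-c['cx'])/c['fx'],(uv[1]-c['cy'])/c['fy']; r=np.hypot(x,y)
    v=np.array([np.sin(r)*x/r,np.sin(r)*y/r,np.cos(r)])
    o=Rt@M[:3,3]+s['eef_pos']; w=Rt@M[:3,:3]@v
    return o+w*(z-o[2])/w[2]
for n,z in(('ramp',14),('crest',31),('stop',41),('bearing',38)):
    for r in ctrl.place_of('wrist',n)[:2]: print(n,round(r['conf'],2),np.round(r['uv']),ray(r['uv'],z).round(1))
E
```

```text
1.5667 [ 458.94801838 -236.15294558  191.87701313] [1.70703311e-04 9.86608250e-01 1.63107667e-01 1.41340899e-04] [-0.25836403 -1.01725697  0.53745409]
crest 0.59 [116.  80.] [519.4 -51.8  31. ]
stop 0.73 [115. 134.] [463.8 -71.7  41. ]
```

View pics/w1.png

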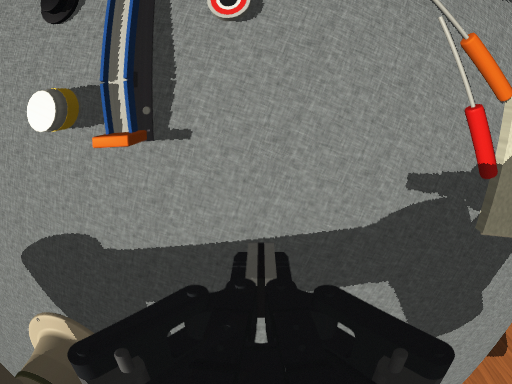

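The wrist picture shows the stop at (120,139) and the gutter running up to (125,0), which fits the earlier estimates. The move was refused because the rows need a spin value.

Request:
send_rows(targets=[{"offset": [23.6, 24, -4], "spin": 0}, {"offset": [23.6, 24, -4], "spin": 0}, {"offset": [23.6, 24, -4], "spin": 0}, {"offset": [23.6, 24, -4], "spin": 0}, {"offset": [23.6, 24, -4], "spin": 0}, {"offset": [23.6, 24, -4], "spin": 0}, {"offset": [23.6, 24, -4], "spin": 0}, {"offset": [23.6, 24, -4], "spin": 0}])

```text
time_s: 2.48
eef_pos: [690.9, -2.4, 152.6]
ee_rot: [0.0, 0.987, 0.162, 0.0]
force: [0.3, -0.9, 0.2]
grip_width: -0.0
grip_force: 0.0
```

Request:
send_rows(targets=[{"offset": [0, 0, 0], "spin": 0}, {"offset": [0, 0, 0], "spin": 0}])

```text
time_s: 2.65
eef_pos: [690.2, -2.2, 151.2]
ee_rot: [-0.0, 0.987, 0.163, -0.001]
force: [-0.6, 0.1, 0.4]
grip_width: 0.002
grip_force: 0.0
```

```bash
cat >> h.py <<'E'
from scipy.spatial.transform import Rotation as R
def look(name,things):
    s=ctrl.sense(); print(s['time_s'],s['eef_pos'].round(1),s['ee_rot'].round(3),s['force'].round(1))
    c=ctrl.calibration('wrist'); M=np.array(c['mount'])
    im,d=ctrl.capture('wrist'); cv2.imwrite(name,im[:,:,::-1])
    q=s['ee_rot']; Rt=R.from_quat([q[1],q[2],q[3],q[0]]).as_matrix()
    def ray(uv,z):
        x,y=(uv[0]-c['cx'])/c['fx'],(uv[1]-c['cy'])/c['fy']; r=np.hypot(x,y)
        v=np.array([np.sin(r)*x/r,np.sin(r)*y/r,np.cos(r)])
        o=Rt@M[:3,3]+s['eef_pos']; w=Rt@M[:3,:3]@v
        return o+w*(z-o[2])/w[2]
    for n,z in things:
        for r in ctrl.place_of('wrist',n)[:2]: print(n,round(r['conf'],2),np.round(r['uv']),ray(r['uv'],z).round(1))
E
python3 -c "
from h import *
look('pics/w2.png',(('ramp',14),('crest',31),('stop',41),('bearing',38),('gutter',0)))"
```

```text
2.65 [690.2  -2.2 151.2] [-0.     0.987  0.163 -0.001] [-0.6  0.1  0.4]
ramp 0.69 [256. 204.] [673.8  -3.   14. ]
ramp 0.41 [256. 334.] [506.9 -57.7  14. ]
crest 0.9 [254. 334.] [522.  -51.1  31. ]
bearing 0.96 [252. 233.] [652.9  -6.3  38. ]
bearing 0.76 [326. 129.] [766.2 -36.4  38. ]
```

View pics/w2.png

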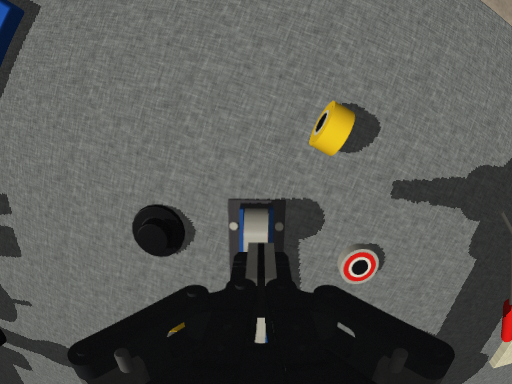

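The gutter lies vertically in the picture with the bearing at (256,228), so the tool is aligned with it. The tool is about 6 mm off sideways. I'll shift across and lower behind the bearing.

Request:
send_rows(targets=[{"offset": [1, 1, 0], "spin": 0}, {"offset": [1, 1, -3], "spin": 0}, {"offset": [1, 1, -6], "spin": 0}, {"offset": [1, 1, -9], "spin": 0}, {"offset": [1, 1, -11], "spin": 0}, {"offset": [1, 1, -11.7], "spin": 0}, {"offset": [1, 1, -11.7], "spin": 0}, {"offset": [1, 1, -11.7], "spin": 0}])

```text
time_s: 3.62
eef_pos: [700.5, 7.7, 37.1]
ee_rot: [0.0, 0.987, 0.163, 0.001]
force: [0.8, 0.0, 0.3]
grip_width: 0.002
grip_force: 0.0
```

```bash
python3 -c "
from h import *
ims=[ctrl.capture(c)[0] for c in('scene','side')]
a=cv2.resize(ims[0][150:300,130:330],None,fx=2,fy=2);b=cv2.resize(ims[1][150:300,180:380],None,fx=2,fy=2)
cv2.imwrite('pics/p3.png',np.hstack([a,b])[:,:,::-1])"
```

```text
(no output)
```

View pics/p3.png

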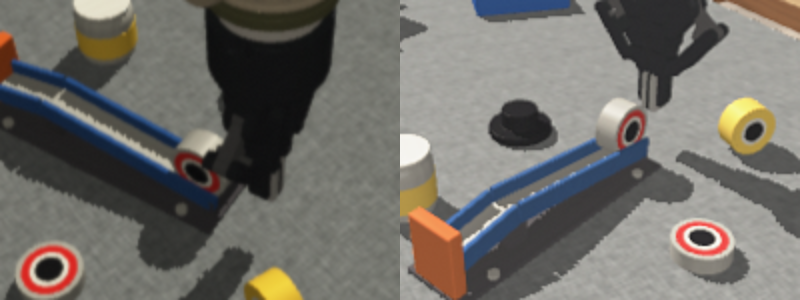

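Fingers are just behind the bearing in both views, clear of everything. I'll start pushing.

Request:
send_rows(targets=[{"offset": [-0.28, -0.1, -0.2], "spin": 0}, {"offset": [-0.57, -0.19, -0.3], "spin": 0}, {"offset": [-0.85, -0.29, -0.3], "spin": 0}, {"offset": [-1.14, -0.38, -0.3], "spin": 0}, {"offset": [-1.42, -0.48, -0.27], "spin": 0}, {"offset": [-1.7, -0.58, -0.24], "spin": 0}, {"offset": [-1.99, -0.67, -0.21], "spin": 0}, {"offset": [-2.27, -0.77, -0.18], "spin": 0}])

```text
time_s: 4.38
eef_pos: [677.0, 0.4, 33.9]
ee_rot: [0.0, 0.987, 0.163, 0.0]
force: [0.5, -0.1, 0.6]
grip_width: 0.001
grip_force: 0.2
```

Request:
send_rows(targets=[{"offset": [-0.28, -0.1, 0.03], "spin": 0}, {"offset": [-0.57, -0.19, 0.06], "spin": 0}, {"offset": [-0.85, -0.29, 0.09], "spin": 0}, {"offset": [-1.14, -0.38, 0.13], "spin": 0}, {"offset": [-1.42, -0.48, 0.16], "spin": 0}, {"offset": [-1.7, -0.58, 0.19], "spin": 0}, {"offset": [-1.99, -0.67, 0.22], "spin": 0}, {"offset": [-2.27, -0.77, 0.25], "spin": 0}])

```text
time_s: 5.05
eef_pos: [654.2, -7.3, 36.3]
ee_rot: [-0.0, 0.987, 0.163, -0.0]
force: [1.1, -0.4, 0.4]
grip_width: -0.001
grip_force: 0.2
```

```bash
python3 -c "
from h import *
ims=[ctrl.capture(c)[0] for c in('scene','side')]
a=cv2.resize(ims[0][150:300,130:330],None,fx=2,fy=2);b=cv2.resize(ims[1][150:300,180:380],None,fx=2,fy=2)
cv2.imwrite('pics/p4.png',np.hstack([a,b])[:,:,::-1])
s=ctrl.sense();p=s['eef_pos'];r=p[:2]-[567,-37.5];print(p,s['force'],'along',r@[-.947,-.32],'across',r@[.32,-.947])"
```

```text
[654.07988439  -7.39941177  36.30726868] [ 0.18946178 -1.01380151 -0.20342296] along -92.09683875494993 across -0.6396940501443431
```

View pics/p4.png

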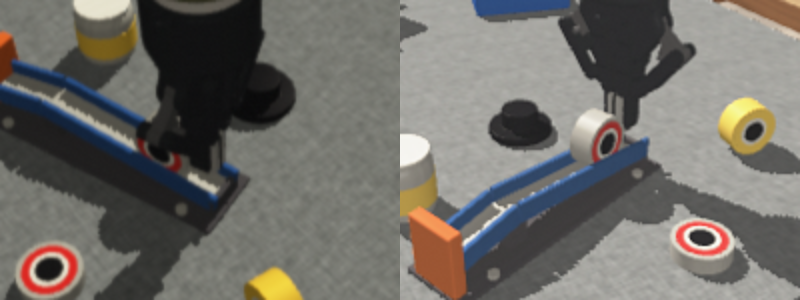

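The bearing is rolling up ahead of the fingertips and is well centred. Next I'll continue up the slope.

Request:
send_rows(targets=[{"offset": [-0.28, -0.1, 0.03], "spin": 0}, {"offset": [-0.57, -0.19, 0.06], "spin": 0}, {"offset": [-0.85, -0.29, 0.09], "spin": 0}, {"offset": [-1.14, -0.38, 0.13], "spin": 0}, {"offset": [-1.42, -0.48, 0.16], "spin": 0}, {"offset": [-1.7, -0.58, 0.19], "spin": 0}, {"offset": [-1.99, -0.67, 0.22], "spin": 0}, {"offset": [-2.27, -0.77, 0.25], "spin": 0}])

```text
time_s: 5.82
eef_pos: [631.5, -15.0, 38.8]
ee_rot: [-0.0, 0.987, 0.163, -0.0]
force: [0.7, 0.4, 0.4]
grip_width: 0.001
grip_force: 0.2
```

Request:
send_rows(targets=[{"offset": [-0.28, -0.1, 0.03], "spin": 0}, {"offset": [-0.57, -0.19, 0.06], "spin": 0}, {"offset": [-0.85, -0.29, 0.09], "spin": 0}, {"offset": [-1.14, -0.38, 0.13], "spin": 0}, {"offset": [-1.42, -0.48, 0.16], "spin": 0}, {"offset": [-1.7, -0.58, 0.19], "spin": 0}, {"offset": [-1.99, -0.67, 0.22], "spin": 0}, {"offset": [-2.27, -0.77, 0.25], "spin": 0}])

```text
time_s: 6.48
eef_pos: [608.8, -22.7, 41.3]
ee_rot: [-0.0, 0.987, 0.163, 0.0]
force: [1.3, 0.1, -0.5]
grip_width: 0.004
grip_force: 0.2
```

Request:
send_rows(targets=[{"offset": [-0.28, -0.1, 0.03], "spin": 0}, {"offset": [-0.57, -0.19, 0.06], "spin": 0}, {"offset": [-0.85, -0.29, 0.09], "spin": 0}, {"offset": [-1.14, -0.38, 0.13], "spin": 0}, {"offset": [-1.42, -0.48, 0.16], "spin": 0}, {"offset": [-1.7, -0.58, 0.19], "spin": 0}, {"offset": [-1.99, -0.67, 0.22], "spin": 0}, {"offset": [-2.27, -0.77, 0.25], "spin": 0}])

```text
time_s: 7.15
eef_pos: [586.1, -30.4, 43.8]
ee_rot: [-0.0, 0.987, 0.163, -0.0]
force: [0.9, -0.3, -0.4]
grip_width: 0.002
grip_force: 0.3
```

```bash
python3 -c "
from h import *
ims=[ctrl.capture(c)[0] for c in('scene','side')]
a=cv2.resize(ims[0][150:300,100:300],None,fx=2,fy=2);b=cv2.resize(ims[1][150:300,180:380],None,fx=2,fy=2)
cv2.imwrite('pics/p5.png',np.hstack([a,b])[:,:,::-1])
for r in ctrl.place_of('side','bearing')[:3]: print(r['conf'],onz('side',r['uv'],50))
s=ctrl.sense();p=s['eef_pos'];r=p[:2]-[567,-37.5];print(p,s['force'],'along',r@[-.947,-.32],'across',r@[.32,-.947])"
```

```text
0.93 [725.78957725 -84.37556433  50.        ]
0.71 [555.51422102 -47.42902122  50.        ]
[586.20412021 -30.43025528  43.79631373] [-0.32577772 -0.33320307 -0.21917767] along -20.448620145512837 across -0.5497297823858561
```

View pics/p5.png

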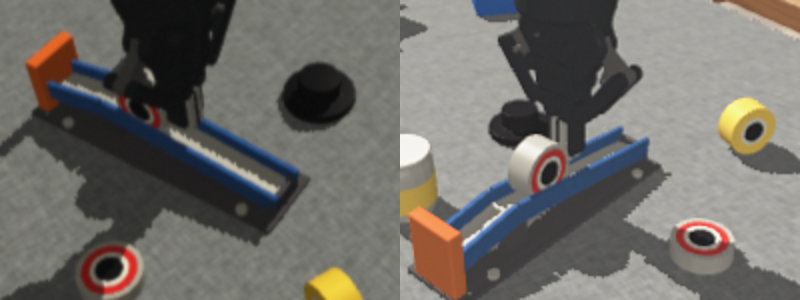

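The bearing is at about gutter x +14 with the tool at -20, so the crest is 36 mm ahead. I'll continue and slow down there.

Request:
send_rows(targets=[{"offset": [-0.28, -0.1, 0.03], "spin": 0}, {"offset": [-0.57, -0.19, 0.06], "spin": 0}, {"offset": [-0.85, -0.29, 0.09], "spin": 0}, {"offset": [-1.14, -0.38, 0.13], "spin": 0}, {"offset": [-1.42, -0.48, 0.16], "spin": 0}, {"offset": [-1.7, -0.58, 0.19], "spin": 0}, {"offset": [-1.99, -0.67, 0.22], "spin": 0}, {"offset": [-2.27, -0.77, 0.25], "spin": 0}])

```text
time_s: 7.97
eef_pos: [563.4, -38.2, 46.3]
ee_rot: [-0.0, 0.987, 0.163, 0.0]
force: [0.5, 0.4, -1.0]
grip_width: 0.002
grip_force: 0.3
```

Request:
send_rows(targets=[{"offset": [-0.19, -0.06, 0.02], "spin": 0}, {"offset": [-0.38, -0.13, 0.04], "spin": 0}, {"offset": [-0.57, -0.19, 0.06], "spin": 0}, {"offset": [-0.76, -0.26, 0.08], "spin": 0}, {"offset": [-0.95, -0.32, 0.1], "spin": 0}, {"offset": [-1.14, -0.38, 0.11], "spin": 0}, {"offset": [-1.33, -0.45, 0.11], "spin": 0}, {"offset": [-1.52, -0.51, 0.11], "spin": 0}])

```text
time_s: 8.63
eef_pos: [548.2, -43.2, 47.3]
ee_rot: [-0.0, 0.987, 0.163, -0.0]
force: [0.6, -0.7, 0.3]
grip_width: 0.001
grip_force: 0.0
```

Request:
send_rows(targets=[{"offset": [-0.28, -0.1, 0], "spin": 0}, {"offset": [-0.57, -0.19, 0], "spin": 0}, {"offset": [-0.85, -0.29, 0], "spin": 0}, {"offset": [-1.14, -0.38, -0.05], "spin": 0}, {"offset": [-1.42, -0.48, -0.1], "spin": 0}, {"offset": [-1.7, -0.58, -0.15], "spin": 0}, {"offset": [-1.99, -0.67, -0.2], "spin": 0}, {"offset": [-2.08, -0.7, -0.2], "spin": 0}])

```text
time_s: 9.3
eef_pos: [527.2, -50.2, 45.2]
ee_rot: [-0.0, 0.987, 0.163, -0.0]
force: [-0.2, -0.3, -1.1]
grip_width: 0.001
grip_force: 0.0
```

```bash
python3 -c "
from h import *
ims=[ctrl.capture(c)[0] for c in('scene','side')]
a=cv2.resize(ims[0][150:300,100:300],None,fx=2,fy=2);b=cv2.resize(ims[1][150:300,180:380],None,fx=2,fy=2)
cv2.imwrite('pics/p6.png',np.hstack([a,b])[:,:,::-1])
for r in ctrl.place_of('side','bearing')[:3]: w=onz('side',r['uv'],50);print(r['conf'],w,(w[:2]-[567,-37.5])@[-.947,-.32])
s=ctrl.sense();p=s['eef_pos'];r=p[:2]-[567,-37.5];print(p,s['force'],'along',r@[-.947,-.32],'across',r@[.32,-.947])"
```

```text
0.91 [488.29909763 -65.55649954  50.        ] 83.50783439962528
0.83 [727.67435411 -79.45772685  50.        ] -138.73214075348625
[527.71540546 -50.18984498  45.42300167] [0.43722653 0.15657327 0.13459662] along 41.26326142413337 across -0.5537870556574336
```

View pics/p6.png

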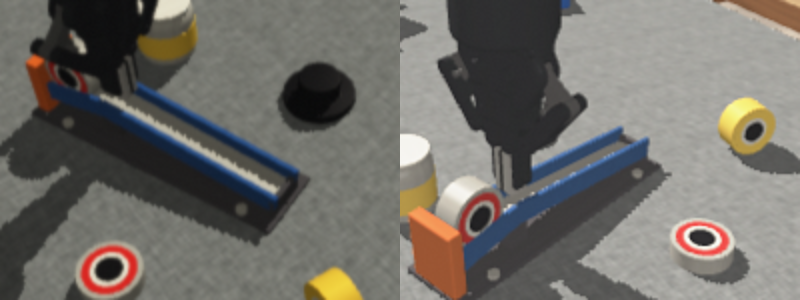

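The bearing has rolled over the crest and sits at the stop: it measures x ≈ 83.5 against a nominal 84.5. I'll follow up with a light contact push, then back off and rise.

Request:
send_rows(targets=[{"offset": [-0.19, -0.06, 0], "spin": 0}, {"offset": [-0.38, -0.13, 0], "spin": 0}, {"offset": [-0.57, -0.19, 0], "spin": 0}, {"offset": [-0.7, -0.24, 0], "spin": 0}, {"offset": [-0.8, -0.27, 0], "spin": 0}, {"offset": [-0.8, -0.27, 0], "spin": 0}])

```text
time_s: 9.95
eef_pos: [519.5, -52.9, 45.4]
ee_rot: [-0.0, 0.987, 0.163, 0.0]
force: [-1.1, 0.2, 1.0]
grip_width: -0.002
grip_force: 0.0
```

Request:
send_rows(targets=[{"offset": [0.3, 0.1, 0.05], "spin": 0}, {"offset": [0.9, 0.3, 0.3], "spin": 0}, {"offset": [1.9, 0.65, 1.5], "spin": 0}, {"offset": [3, 1, 4], "spin": 0}, {"offset": [4, 1.35, 7], "spin": 0}, {"offset": [5, 1.7, 10], "spin": 0}, {"offset": [6, 2, 13], "spin": 0}, {"offset": [6, 2, 13], "spin": 0}])

```text
time_s: 10.62
eef_pos: [583.5, -32.6, 181.7]
ee_rot: [0.002, 0.987, 0.164, 0.005]
force: [0.6, -0.9, 0.6]
grip_width: -0.001
grip_force: 0.0
```

Request:
send_rows(targets=[{"offset": [0, 0, 0], "spin": 0}, {"offset": [0, 0, 0], "spin": 0}, {"offset": [0, 0, 0], "spin": 0}, {"offset": [0, 0, 0], "spin": 0}])

```text
time_s: 10.95
eef_pos: [579.1, -32.8, 174.2]
ee_rot: [-0.0, 0.987, 0.163, -0.001]
force: [0.1, 0.4, 0.2]
grip_width: -0.005
grip_force: 0.0
```

```bash
python3 -c "
from h import *
ims=[ctrl.capture(c)[0] for c in('scene','side')]
a=cv2.resize(ims[0][120:320,100:300],None,fx=2,fy=2);b=cv2.resize(ims[1][120:320,180:380],None,fx=2,fy=2)
cv2.imwrite('pics/p7.png',np.hstack([a,b])[:,:,::-1])
for cam in('side','scene'):
  for r in ctrl.place_of(cam,'bearing')[:3]: w=onz(cam,r['uv'],50);print(r['conf'],w,(w[:2]-[567,-37.5])@[-.947,-.32])
print(ctrl.sense()['eef_pos'])"
```

```text
0.74 [485.79726394 -71.27342933  50.        ] 87.70648843252233
0.65 [738.41974945 -80.52405134  50.        ] -148.56680630065935
0.53 [513.58561344 -77.79433472  50.        ] 63.47761118448572
0.81 [492.29660537 -62.98270215  50.        ] 78.89857940252652
0.65 [779.26155635 -55.95022386  50.        ] -195.10762222904015
[579.5206769  -32.90059853 174.98507418]
```

View pics/p7.png

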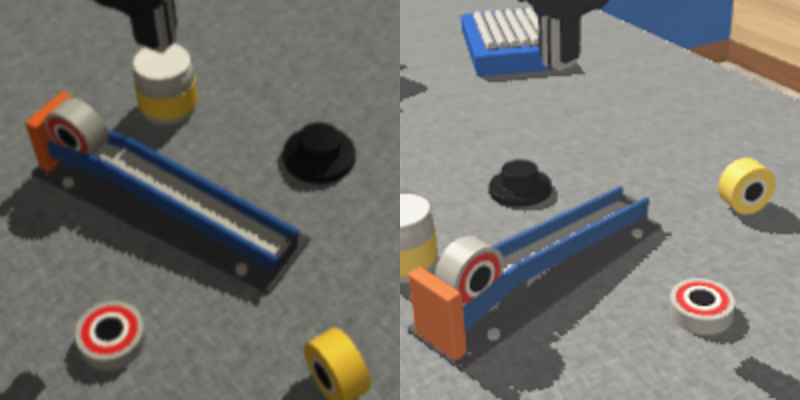

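The bearing rests in the dip against the orange stop (left crop at (72,130)). The bystanders are where they were, and the arm is clear.

```bash
python3 -c "
from rig import ctrl
print(ctrl.finish_job())"
```

```text
the job is handed in; nothing more can be done
None
```

The job is handed in: the bearing was pushed up the gutter with the shut fingertips, rolled the last stretch down the dip past the crest on its own, and now rests against the orange stop, with nothing else moved and the arm clear.

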